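# Check in a returned camera kit

### The job

Take apart the stack of returned camera kit and put each piece in the middle of its own place, flat and square to it with long sides along long sides, in this order: first the battery brick on the charging plate, then the orange card case on the white foam pad, then the yellow case on the black shelf board with yellow ends, and last the black case on the plywood plank. Keep every piece upright and set it down gently without dropping it, and leave the camera lens standing where it is.

Things in the scene. Friction and masses are not known exactly. Their poses are not given: they have to be found in the camera images.
- battery: Battery brick: dark grey block with a blue label and small green bars on top, 46 (x) x 40 (y) x 32 (z) mm, about 0.15 kg. At the start it lies on top of the yellow case, beside the orange card case (either end). Origin: centre of its underside; z up; x along the stack's length.
- card_case: Memory card case: orange block with a thin dark seam, 46 (x) x 40 (y) x 32 (z) mm, about 0.06 kg. At the start it lies on top of the yellow case, 58 mm from the battery brick centre to centre along the yellow case's x. Origin: centre of its underside; z up.
- yellow_case: Yellow hard case with black trim, 126 (x, length) x 56 (y, width) x 34 (z) mm, about 0.26 kg. At the start it lies in the middle of the black case's top. Origin: centre of its underside; z up.
- black_case: Black hard case with grey trim, 164 (x, length) x 66 (y, width) x 42 (z) mm, about 0.42 kg, with a small grey carrying loop standing 10 mm out of its +x end. Bottom of the stack, lying on the green rubber mat. Origin: centre of its underside (loop not counted); z up.
- mat: Green rubber mat 190 (x) x 100 (y) x 3 (z) mm, fixed, on which the stack stands at the start. Origin: centre of its underside.
- charger: Charging plate for the battery brick: fixed, flat grey plate 90 (x) x 90 (y) mm, its top 16 mm above its underside, with a blue outline and three brass contact strips; a black strip 30 mm wide and 26 mm high with three green lamps runs along its +x edge (from 45 to 75 mm from the origin). Origin: centre of the grey plate's underside, on the table.
- foam_pad: White foam pad with an orange outline, for the orange card case: fixed, rigid, 100 (x) x 90 (y) mm, top 12 mm above its underside. Origin: centre of its underside, on the table.
- shelf_board: Black shelf board with yellow ends, for the yellow case: fixed, 160 (x, length) x 90 (y) mm, top 18 mm above its underside. Origin: centre of its underside, on the table.
- plank: Plywood plank with a thin black outline, for the black case: fixed, 196 (x, length) x 96 (y) mm, top 20 mm above its underside. Origin: centre of its underside, on the table.
- lens: Camera lens standing upright, black with a thin red ring, 64 mm across and 72 mm tall, loose; stands beyond the boards, to be left alone. Origin: centre of its underside.

How it is judged (in metres and radians):
On the way, in this order (a step that is already met when the one before it is completed fails the run):
1. battery brick on the charging plate, centred, square, flat, let go (horizontal distance between battery and charger below 0.015 m and (angle between the x axis of battery and the x axis of charger, either way round below 0.2 rad or angle between the x axis of battery and the y axis of charger, either way round below 0.2 rad) and z of battery in the frame of charger between 0.012 and 0.02 m and angle between battery's own z axis and vertical below 0.08 rad and contact force between the fingers and battery below 0.1 N and linear speed of battery below 0.03 m/s), for 0.2 s.
2. orange card case on the white foam pad, centred, square, flat, let go (horizontal distance between card_case and foam_pad below 0.015 m and (angle between the x axis of card_case and the x axis of foam_pad, either way round below 0.2 rad or angle between the x axis of card_case and the y axis of foam_pad, either way round below 0.2 rad) and z of card_case in the frame of foam_pad between 0.008 and 0.016 m and angle between card_case's own z axis and vertical below 0.08 rad and contact force between the fingers and card_case below 0.1 N and linear speed of card_case below 0.03 m/s), for 0.2 s.
3. yellow case on the black shelf board, centred, square, flat, let go (horizontal distance between yellow_case and shelf_board below 0.015 m and angle between the x axis of yellow_case and the x axis of shelf_board, either way round below 0.2 rad and z of yellow_case in the frame of shelf_board between 0.014 and 0.022 m and angle between yellow_case's own z axis and vertical below 0.08 rad and contact force between the fingers and yellow_case below 0.1 N and linear speed of yellow_case below 0.03 m/s), for 0.2 s.
4. black case on the plywood plank, centred, square, flat, let go (horizontal distance between black_case and plank below 0.015 m and angle between the x axis of black_case and the x axis of plank, either way round below 0.2 rad and z of black_case in the frame of plank between 0.016 and 0.024 m and angle between black_case's own z axis and vertical below 0.08 rad and contact force between the fingers and black_case below 0.1 N and linear speed of black_case below 0.03 m/s), for 0.2 s.
At the end, for the whole second after the job is handed in: Battery brick on charging plate, card case on foam pad, yellow case on shelf board, black case on plank: each flat on top (4 mm, 0.08 rad), centre within 15 mm of the place's centre, square within 0.2 rad (cases: long side along long side), let go, at rest (all of step 1 and all of step 2 and all of step 3 and all of step 4); the robot touches nothing.
It fails at once if a piece of the kit is dropped: moves faster than 0.7 m/s out of the fingers (a fall of about 25 mm) ((contact force between the fingers and battery below 0.01 N and linear speed of battery above 0.7 m/s) or (contact force between the fingers and card_case below 0.01 N and linear speed of card_case above 0.7 m/s) or (contact force between the fingers and yellow_case below 0.01 N and linear speed of yellow_case above 0.7 m/s) or (contact force between the fingers and black_case below 0.01 N and linear speed of black_case above 0.7 m/s)).
It fails at once if a piece of the kit is tipped by more than about 35 degrees (angle between any of battery, card_case, yellow_case, black_case's own z axis and vertical above 0.6 rad).
It fails at once if the lens is shifted by more than 20 mm or tipped (distance of lens from where it was at the start of the episode above 0.02 m or angle between lens's own z axis and vertical above 0.3 rad).
It also fails if it takes over 128 s, if anything falls off the work surface, if the arm or the gripper's body presses on something with over 40 N, if the wrist force passes 120 N, or if a joint passes its speed limit or range.

### The arm

A 6-joint arm with a two-finger parallel gripper is mounted at the origin on the work surface. World frame = base frame: x ahead of the robot, y to its left, z up, the work surface at z = 0. Lengths are in mm, angles in rad, forces in N, time in s.
With the tool pointing down it reaches from about 350 to 1000 mm from the base axis. Payload 7.1 kg.
Tool frame: the origin (TCP) lies at the very end of the fingers, on their centre line; the grasp point (between the pads) lies 19 mm behind it; z points along the fingers, y is the direction in which the jaws open and shut (so a half turn about z gives the same grasp; the last joint's range is limited). The gripper opens to 85 mm and grips with 20 to 120 N. Pads are 22 mm wide; open, the fingers measure 114 mm over their backs; the gripper's body (76 mm by 85 mm) begins 54 mm behind the grasp point. The pads swing forward as they close: fully open they stand 13 mm farther back than shut.
Start: joints at [-1.321, 0.423, 1.63, -0, 1.089, -0.019], TCP at [166.003, -602.535, 231.319] pointing down, gripper open.
Joint ranges: [-3, 3], [-0.9, 2.11], [0.09, 2.58], [-1.31, 4.45], [0.11, 2.69], [-2.54, 2.54]. Speed limits (rad/s): [2.39, 2.39, 3.01, 3.14, 3.14, 3.14].

### API

Orientations are given as a rotation vector (axis times angle).
In Python, from rig import ctrl gives the robot as it stands. Calls block until the motion is done:
- ctrl.goto(position, orientation): joint-space move of the TCP to a pose.
- ctrl.line_to(position, frame=None, velocity=150, contact_N=None): straight line of the TCP; frame=None keeps the orientation; velocity is the mean speed in mm/s. With contact_N (N) it stops when the force on the tool has changed by that much, and returns True; else False.
- ctrl.goto_joints(angles): joint-space move.
- ctrl.open_gripper() and ctrl.grasp(strength=None): open the fingers fully, or close them until they stop; strength is the grip in N (None keeps the last).
- ctrl.sleep(seconds).
- ctrl.inverse_kinematics(position, orientation): joint angles nearest the present ones, or None.
- ctrl.capture(name): name is "side" or "top" or "wrist"; returns a dict with "frame" (400x640x3 uint8, red, green, blue), "depth" (400x640 float32, mm along the optical axis (not along the pixel's ray), 0 where there is no reading), "mtx" (3x3 intrinsics, pixels), "distortion" ([k1, k2, p1, p2, k3] as OpenCV has them; the pictures are not rectified), "rvec" (rotation vector, rad) and "tvec" (3), from world to camera coordinates, as OpenCV has them. Camera axes: x right, y down, z forward; pixel columns grow to the right and rows downward; lengths in mm; the calibration is good to about 2 mm. A picture is of the moment at which its call begins.
A pose or a line that the arm cannot do raises ctrl.PlanningError and nothing moves.
- ctrl.close_job(): hands the job in, once; it reports no verdict.
Readings, each from a call of its own:
- ctrl.get_time(): time.
- ctrl.get_qpos(): joint angles.
- ctrl.get_joint_vel(): joint speeds.
- ctrl.get_tau(): joint torques, N m.
- ctrl.get_ee_pos(): TCP position.
- ctrl.get_eef_rot(): TCP orientation.
- ctrl.get_wrist_force(): force on the tool from outside, world axes, zero at the start.
- ctrl.get_torque(): the same for the moment, N m.
- ctrl.get_grip_width(): finger opening in mm.
Only numpy, scipy, OpenCV 4.12 (cv2) and the standard library are available. Lean on these libraries where they do the work, as an engineer would, in place of code of your own. Each camera call takes 0.05 s, during which the arm holds its last target. There are 200 camera calls.

## Working session

There is one attempt and no reset: what is moved stays moved. The work goes in short steps, each a Python script; the robot and the scene stay as the last script left them, time stands still between calls to the robot, and variables do not carry over. Pictures are saved under pics/ and viewed, about 12 in all and at most 16, crops included, and the job is handed in when it is done.

```bash
ls; mkdir -p pics; python3 - <<'E'
from rig import ctrl
import cv2,numpy as np
for n in("top","side"):
    c=ctrl.capture(n); np.savez(n+"0.npz",**c); cv2.imwrite(f"pics/{n}0.png",c["frame"][:,:,::-1])
    R=cv2.Rodrigues(c["rvec"])[0]; print(n,-R.T@np.ravel(c["tvec"]),R[2],c["mtx"][0,0],c["distortion"])
print(ctrl.get_eef_rot(),ctrl.get_time())
E
```

```text
pics
top [440.70016845 -11.55260087 850.5855751 ] [ 0.18171811 -0.01115293 -0.98328741] 361.99490885788566 [0.01872336 0.         0.         0.         0.        ]
side [396.60551129 980.19485204 839.82616793] [ 0.1426153  -0.78636106 -0.60107999] 519.6156279363804 [-0.17497673  0.          0.          0.          0.        ]
[-3.11189007e+00 -4.20832932e-01  2.57642734e-04] 0.1
```

View pics/top0.png

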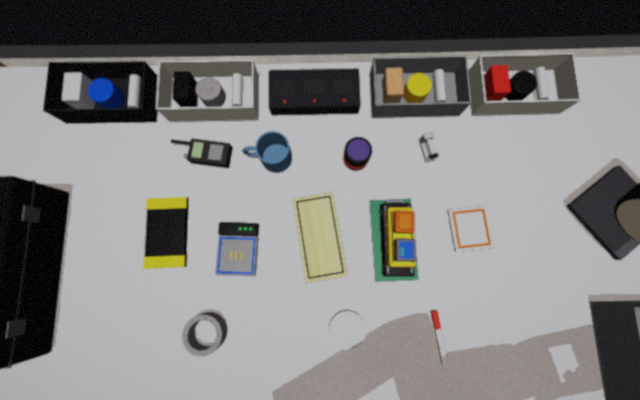

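View pics/side0.png

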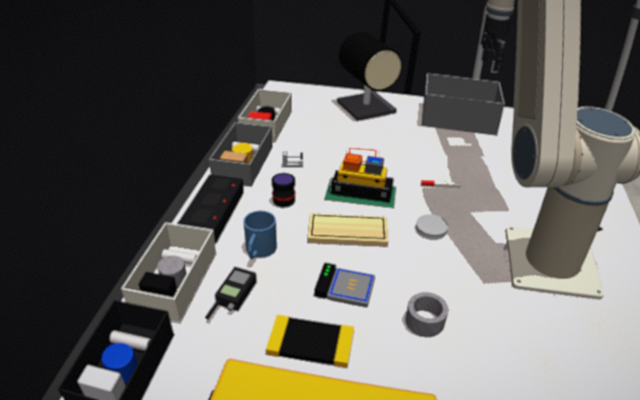

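The top view has image up as +x and left as +y. From left to right it shows:
- shelf board (166,233)
- charger (237,253), with its black strip toward +x
- plank (320,237)
- stack on the mat (400,240), with the orange case at (403,221) and the battery's blue label at (404,250)
- foam pad (470,228)
- lens (357,152), beyond the boards

Next I'll compute positions with colour masks.

```bash
cat > h.py <<'E'
import cv2,numpy as np
from scipy.spatial.transform import Rotation as Rot
def rays(c,uv,z):
    """pixels -> world points on plane z"""
    R=cv2.Rodrigues(np.array(c["rvec"]))[0]; o=-R.T@np.ravel(c["tvec"])
    n=cv2.undistortPoints(np.float64(uv).reshape(-1,1,2),c["mtx"],c["distortion"]).reshape(-1,2)
    d=np.c_[n,np.ones(len(n))]@R
    return (o+d*((z-o[2])/d[:,2])[:,None])[:,:2]
def mask(c,lo,hi,roi):
    hsv=cv2.cvtColor(c["frame"],cv2.COLOR_RGB2HSV); m=cv2.inRange(hsv,lo,hi)
    k=np.zeros_like(m); u0,v0,u1,v1=roi; k[v0:v1,u0:u1]=255
    return m&k
def rect(c,m,z):
    """min-area rectangle (centre, [long, short], yaw of long side) of mask on plane z"""
    v,u=np.nonzero(m); p=rays(c,np.c_[u,v],z)
    (cx,cy),(w,h),a=cv2.minAreaRect(np.float32(p)); a=np.radians(a)
    if w<h: w,h,a=h,w,a+np.pi/2
    return np.array([cx,cy]),(w,h),(a+np.pi/2)%np.pi-np.pi/2
def down(yaw):
    """tool down, jaws (tool y) along world direction yaw+90deg"""
    return (Rot.from_euler('z',yaw)*Rot.from_euler('x',np.pi)).as_rotvec()
E
cat > m.py <<'E'
from h import *
c=dict(np.load("top0.npz"))
hsv=cv2.cvtColor(c["frame"],cv2.COLOR_RGB2HSV)
for p in [(403,221),(404,250),(390,240),(375,215),(238,257),(218,250),(320,240),(300,215),(165,205),(455,228),(166,260)]: print(p,hsv[p[1],p[0]],c["depth"][p[1],p[0]])
S=[("orange",(4,150,120),(15,255,255),(382,200,420,235),3+42+34+32),
("blue",(100,120,60),(125,255,255),(382,230,425,270),111),
("yellow",(18,150,100),(32,255,255),(380,195,420,285),79),
("green",(60,80,30),(90,255,255),(360,190,430,290),3),
("foam",(2,100,100),(18,255,255),(440,200,500,255),12),
("charger",(105,130,80),(125,255,255),(205,230,265,285),16),
("plank",(18,40,120),(35,255,255),(285,185,355,290),20),
("shelf",(20,150,100),(32,255,255),(135,190,195,280),18)]
for n,lo,hi,roi,z in S:
    m=mask(c,lo,hi,roi); m=cv2.morphologyEx(m,cv2.MORPH_OPEN,np.ones((2,2))) if n in("yellow","green","plank","shelf") else m
    r=rect(c,m,z); print(n,(m>0).sum(),r[0].round(1),np.round(r[1],1),round(r[2],3))
E
python3 m.py
python3 -c "
import cv2
i=cv2.imread('pics/top0.png')[180:290,130:500];cv2.imwrite('pics/crop.png',cv2.resize(i,None,fx=2.16,fy=2.16,interpolation=2))"
```

```text
(403, 221) [ 16 204 185] 745.25
(404, 250) [107 189 182] 731.947
(390, 240) [ 27 198 174] 771.22375
(375, 215) [ 74 117 133] 856.08386
(238, 257) [ 27  18 140] 820.2591
(218, 250) [113  81 163] 824.7345
(320, 240) [ 29  59 186] 828.23553
(300, 215) [ 29  72 159] 840.0642
(165, 205) [ 29 208 183] 837.663
(455, 228) [ 12 102 183] 841.979
(166, 260) [ 29 202 184] 819.4122
orange 268 [ 525.1 -181. ] [43.4 39.1] -0.023
blue 227 [ 468.1 -182. ] [34.1 28.5] -0.022
yellow 624 [ 494.6 -179.9] [127.4  53.7] -0.013
green 915 [ 494.4 -179.4] [185.4  94.8] 0.035
foam 232 [ 518.2 -358.4] [84.  74.2] 0.085
charger 194 [468.6 183.8] [80.5 80.2] 1.506
plank 3330 [504.3  -7.9] [193.7  93.7] 0.146
shelf 887 [522.3 342.7] [156.2  89.7] 0.016
```

View pics/crop.png

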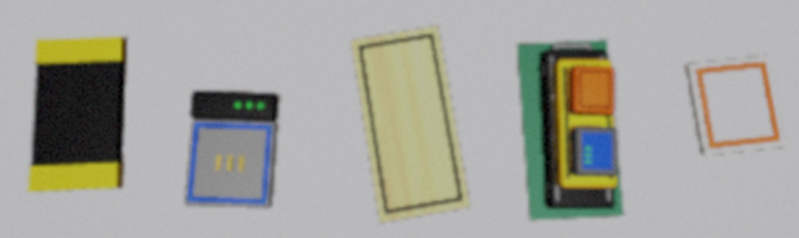

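Every fit matches its nominal size, and the crop confirms the shapes and tilts: plank about 0.146 rad, foam pad about 0.085, charger about -0.065. I'll hover over the stack, check it with the wrist camera, and then pick.

```bash
cat >> h.py <<'E'
P=dict(charger=(468.6,183.8,-.065,16),foam=(518.2,-358.4,.085,12),shelf=(522.3,342.7,.016,18),plank=(504.3,-7.9,.146,20))
def look(ctrl,x,y,z,yaw,name):
    ctrl.goto([x,y,z],down(yaw)); c=ctrl.capture("wrist"); np.savez(name+".npz",**c)
    cv2.imwrite(f"pics/{name}.png",c["frame"][:,:,::-1]); return c
def pick(ctrl,x,y,base,yaw,tip,N,lift):
    """grasp a piece whose underside is at z=base, TCP tip mm above it"""
    ctrl.goto([x,y,base+tip+60],down(yaw)); ctrl.line_to([x,y,base+tip+10],velocity=150)
    hit=ctrl.line_to([x,y,base+tip],velocity=40,contact_N=8); ctrl.grasp(N); w=ctrl.get_grip_width()
    ctrl.line_to([x,y,base+tip+8],velocity=40); ctrl.line_to([x,y,lift],velocity=150)
    print("pick hit",hit,"width",w,ctrl.get_grip_width(),"F",np.round(ctrl.get_wrist_force(),1),"t",ctrl.get_time())
def place(ctrl,x,y,base,yaw,tip,via):
    ctrl.goto([x,y,via],down(yaw)); ctrl.line_to([x,y,base+tip+10],velocity=150); ctrl.sleep(.3)
    hit=ctrl.line_to([x,y,base+tip-2],velocity=15,contact_N=3); z=ctrl.get_ee_pos()[2]
    ctrl.open_gripper(); ctrl.sleep(.3); ctrl.line_to([x,y,base+tip+80],velocity=150)
    print("place hit",hit,"z above nominal",round(z-base-tip,2),"t",ctrl.get_time())
E
python3 - <<'E'
from rig import ctrl
from h import *
c=look(ctrl,496,-181,300,-.015,"w1")
R=cv2.Rodrigues(c["rvec"])[0]; print(-R.T@np.ravel(c["tvec"]),R[2],ctrl.get_time(),ctrl.get_qpos())
for y,a,x in[(183.8,-.065,468.6),(342.7,.016,522.3),(-358.4,.085,518.2),(-7.9,.146,504.3)]: print(ctrl.inverse_kinematics([x,y,60],down(a)))
E
```

```text
[ 570.92387181 -180.824164    443.32592717] [-0.29085045  0.00376725 -0.95676111] 2.1 [-3.73752199e-01  2.02743325e-01  1.77506524e+00 -1.74901457e-04
  1.16400322e+00  1.21305125e+00]
[ 3.50148628e-01  5.25270956e-01  1.99135052e+00 -1.33226763e-15
  6.24971178e-01  1.98594496e+00]
[ 5.61626362e-01  6.48382659e-01  1.71671330e+00 -4.44089210e-16
  7.76496693e-01  2.11642269e+00]
[-6.23970984e-01  6.54195025e-01  1.70396137e+00 -8.88178420e-16
  7.83436259e-01  8.61825343e-01]
[-3.92603574e-02  5.26230492e-01  1.98916467e+00 -1.33226763e-15
  6.26197495e-01  1.38553597e+00]
```

View pics/w1.png

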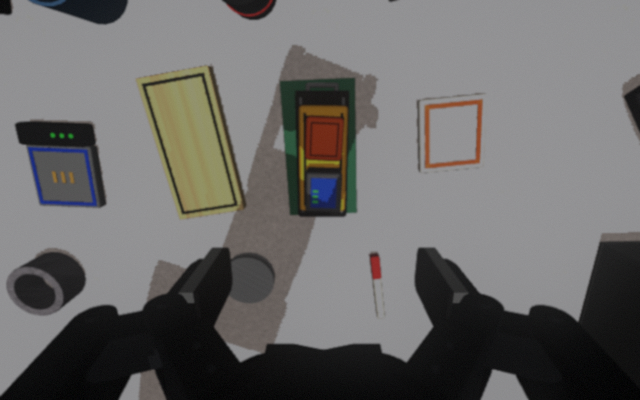

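The wrist view shows the stack at (325,150), the plank at (190,142), the foam pad at (453,132) and the charger at (68,177). I'll cross-check the numbers from this view before picking.

```bash
python3 - <<'E'
from h import *
c=dict(np.load("w1.npz"))
S=[("orange",(0,150,80),(14,255,255),(303,112,346,162),111),
("blue",(100,100,60),(125,255,255),(300,165,345,212),111),
("foam",(2,100,80),(18,255,255),(410,85,490,175),12),
("charger",(105,110,50),(125,255,255),(20,140,110,212),16),
("plank",(18,50,70),(35,255,255),(130,60,246,222),20)]
for n,lo,hi,roi,z in S:
    r=rect(c,mask(c,lo,hi,roi),z); print(n,r[0].round(1),np.round(r[1],1),round(r[2],3))
E
```

```text
orange [ 530.1 -182. ] [45.  38.7] -0.032
blue [ 470.1 -179.4] [33.4 28.8] -0.017
foam [ 519.9 -356.8] [85.7 75.7] 0.083
charger [470.7 186.9] [82.5 82.4] -0.06
plank [509.7  -6.1] [195.1  99.7] 0.148
```

The two views agree within a few mm. Battery goes first.

```bash
sed -i 's/^P=.*/P=dict(charger=(469.5,185,-.062,16),foam=(519,-357.6,.084,12),shelf=(522.3,342.7,.016,18),plank=(505.5,-7.3,.147,20))/' h.py
python3 - <<'E'
from rig import ctrl
from h import *
pick(ctrl,468.5,-181.3,79,-.02,4,40,190)
x,y,a,z=P["charger"]
place(ctrl,x,y,z,a,4,190)
c=look(ctrl,x-10,y,280,0,"w2")
b=rect(c,mask(c,(100,100,60),(125,255,255),(200,100,440,250)),48); print(b)
c=ctrl.capture("top"); np.savez("t2.npz",**c); cv2.imwrite("pics/t2.png",c["frame"][:,:,::-1])
E
```

```text
pick hit False width 39.5190499662938 39.69230009254014 F [ 0.1  0.3 -1.9] t 5.3167
place hit True z above nominal 0.31 t 10.3417
(array([475.46783447, 186.14544678]), (75.95147705078125, 75.8939208984375), np.float64(1.512787485088845))
```

View pics/w2.png

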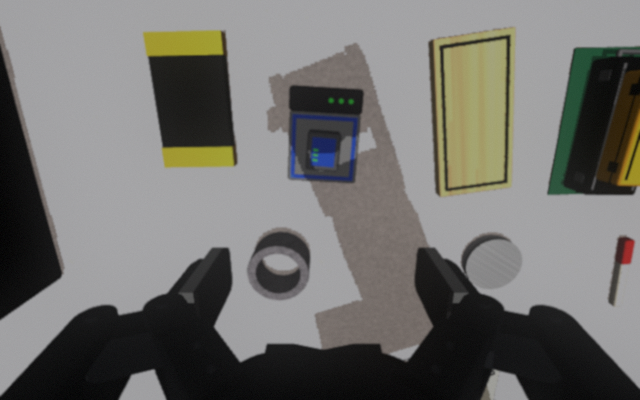

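The battery stands on the plate: its top is at (323,152), inside the outline spanning (290–358, 115–182). I'll measure the offset and the shelf board from this picture, then move the card case.

```bash
python3 - <<'E'
from h import *
c=dict(np.load("w2.npz"))
m=mask(c,(100,100,50),(125,255,255),(280,105,370,190))
print("outline",rect(c,m,16))
k=np.zeros_like(m);k[133:170,305:342]=255; print("label",rect(c,m&k,48))
print("shelf",rect(c,mask(c,(20,130,60),(34,255,255),(135,20,245,180)),18),"plank",rect(c,mask(c,(18,50,70),(35,255,255),(425,20,525,205)),20))
E
python3 - <<'E'
from rig import ctrl
from h import *
c=look(ctrl,500,-181,240,-.02,"w3")
o=rect(c,mask(c,(0,150,70),(14,255,255),(280,60,370,220)),111); print(o)
E
```

```text
outline (array([470.44372559, 186.09356689]), (82.45841217041016, 82.39592742919922), np.float64(1.512787485088845))
label (array([470.76321411, 186.491745  ]), (35.27126693725586, 29.241817474365234), np.float64(-0.09361597127068322))
shelf (array([527.61047363, 348.37799072]), (159.71511840820312, 92.19355773925781), np.float64(0.014175874364734664)) plank (array([508.93920898,  -1.08557129]), (195.2270965576172, 99.9084701538086), np.float64(0.14900359667382435))
(array([ 530.22247314, -181.51329041]), (46.3431282043457, 39.1915397644043), np.float64(-0.06876588198109967))
```

View pics/w3.png

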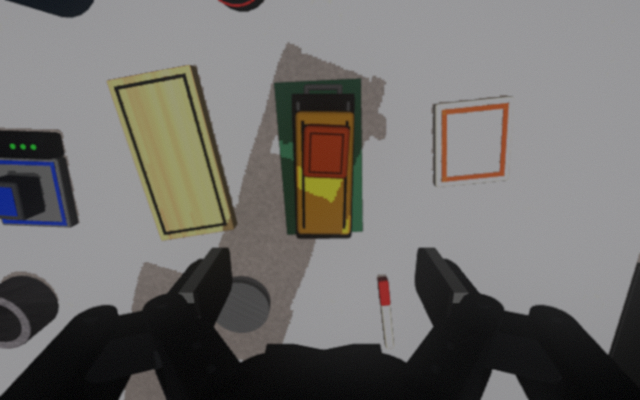

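The battery is centred within 1 mm. The card case is undisturbed at (325,150), so it goes next.

```bash
python3 - <<'E'
from rig import ctrl
from h import *
pick(ctrl,527.5,-181.4,79,-.03,4,30,170)
x,y,a,z=P["foam"]
place(ctrl,x,y,z,a,4,170)
c=look(ctrl,x-15,y+60,240,0,"w4"); print(ctrl.get_time())
E
```

```text
pick hit False width 39.32795938209995 39.58594817660904 F [-0.6  0.9 -0.4] t 15.5083
place hit True z above nominal 0.26 t 19.7917
20.5167
```

View pics/w4.png

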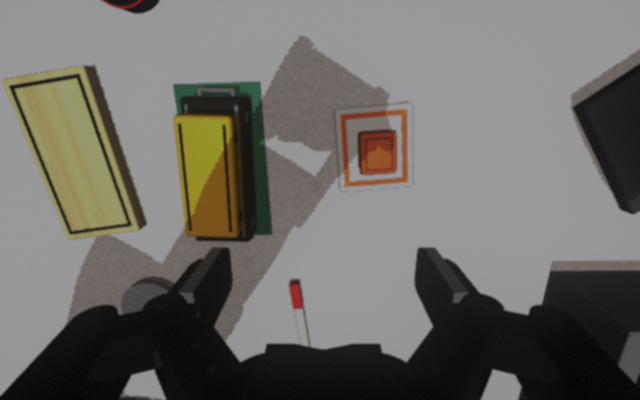

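The card case (top at (378,152)) sits inside the orange outline. Now I'll measure it, the yellow case, and the shelf board from straight above it.

```bash
python3 - <<'E'
from rig import ctrl
from h import *
c=dict(np.load("w4.npz"))
print("yellow",rect(c,mask(c,(18,150,70),(34,255,255),(165,95,250,250)),79))
m=mask(c,(0,100,60),(18,255,255),(330,95,420,195)); print("outline",rect(c,m,12))
k=np.zeros_like(m);k[128:157,357:396]=255
k2=np.zeros_like(m);k2[122:180,353:403]=255
print("card top",rect(c,m&k2,44))
c=look(ctrl,500,320,280,0,"w5")
m=mask(c,(20,130,60),(34,255,255),(180,40,420,200)); print("shelf",rect(c,m,18),cv2.boundingRect(m))
E
```

```text
yellow (array([ 500.71755981, -180.95005798]), (124.74198913574219, 54.698036193847656), np.float64(-0.02639751904097487))
outline (array([ 519.9420166 , -355.97509766]), (85.93987274169922, 75.40296173095703), np.float64(0.08192645842945767))
card top (array([ 520.86437988, -357.6774292 ]), (62.02326965332031, 46.602561950683594), np.float64(0.07249488175132046))
shelf (array([527.31225586, 353.21533203]), (159.0428924560547, 81.08663940429688), np.float64(0.016217227911875076)) (262, 71, 69, 126)
```

View pics/w5.png

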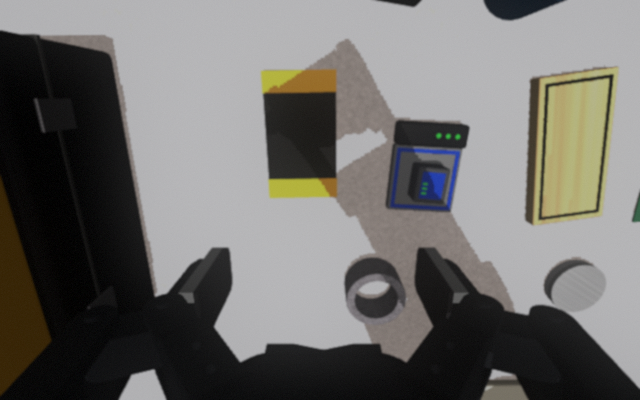

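The shelf board lies at (301,133). The arm's shadow darkened its right corners and my mask missed them, so I'll widen the hue range and redo the measurement.

```bash
python3 - <<'E'
from h import *
c=dict(np.load("w5.npz"))
m=mask(c,(10,120,40),(36,255,255),(250,60,350,205)); print("shelf",rect(c,m,18),cv2.boundingRect(m))
c=dict(np.load("w4.npz"))
m=mask(c,(0,100,60),(18,255,255),(353,122,403,180)); v=cv2.cvtColor(c["frame"],cv2.COLOR_RGB2HSV)
print(cv2.boundingRect(m)); print(v[150,353:402,0]);print(v[125:180,378,2],v[125:180,378,0])
E
```

```text
shelf (array([527.18212891, 349.1987915 ]), (159.84765625, 89.65919494628906), np.float64(0.014627930355316066)) (262, 70, 75, 127)
(359, 122, 44, 58)
[ 14  19  18  15  13   9   7   5   5   6   6   6   6   5   5   6   6   7
   7   7   7   8  10  11  12  12  11  12  11  11  11   9   8   7   7   7
   7   7   7   7   9   9   8   6   4 150 135 150   4]
[120 121 120 114 102  81  67  75  95 111 119 116 101  85  93 112 122 122
 124 127 134 141 144 147 148 148 149 150 147 147 149 151 151 149 149 150
 148 149 149 150 149 148 144 133 123 127 139 145 148 148 151 154 154 151
 145] [ 18  18  20  15  12   9   7   5   5   6   5   6   5   5   5   6   6   6
   6   6   9  10  11  11  12  12  12  12  12  12  12  12  11  12  12  12
  11  11  11  11  11  11  11  10   8   8   9   8   6   2   0 120 135   4
   9]
```

With the full outline the wrist gives (527.2,349.2) and the top gave (522.3,342.7). I'll use the midpoint. The pick point gets the same averaging, so any x bias mostly cancels.

```bash
python3 - <<'E'
from rig import ctrl
from h import *
pick(ctrl,497.7,-180.7,45,-.022,3,60,180)
place(ctrl,525,346.2,18,.015,3,180)
c=look(ctrl,500,346,280,0,"w6"); print(ctrl.get_time())
E
```

```text
pick hit False width 54.96466353816531 54.95822300755078 F [-0.4  0.5 -2.1] t 27.3
place hit True z above nominal 0.48 t 32.675
33.475
```

View pics/w6.png

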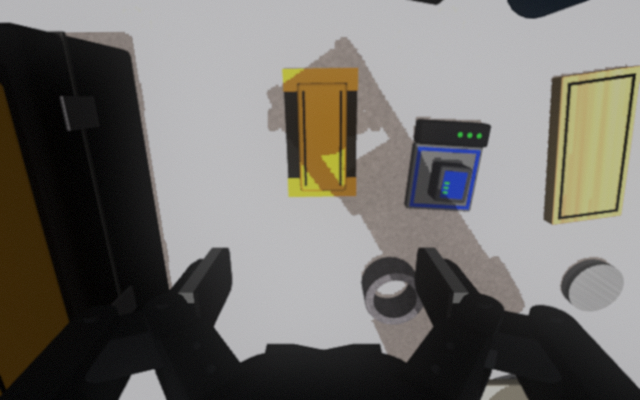

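The yellow case is on the board. Its top spans about cols 298–347 and rows 82–192, and the board spans 284–357 and 69–197. Next I'll look at the black case and the plank together.

```bash
python3 - <<'E'
from rig import ctrl
from h import *
c=dict(np.load("w6.npz"))
print("case",rays(c,[(298,82),(347,82),(298,192),(347,192)],52).mean(0)); print("board",rect(c,mask(c,(10,120,40),(36,255,255),(275,60,365,205)),18))
c=look(ctrl,480,-100,280,0,"w7")
m=mask(c,(15,40,60),(38,255,255),(150,20,318,240)); print("plank",rect(c,m,20),cv2.boundingRect(m))
cv2.imwrite("pics/w7c.png",cv2.resize(c["frame"][20:240,180:480,::-1],None,fx=2.5,fy=2.5))
E
```

```text
case [526.44280627 347.3311761 ]
board (array([527.60992432, 349.71343994]), (159.95196533203125, 90.24343872070312), np.float64(0.010694175109160042))
plank (array([508.79885864,  -5.23682785]), (196.70260620117188, 98.40355682373047), np.float64(0.14752795575856825)) (193, 48, 107, 164)
```

View pics/w7c.png

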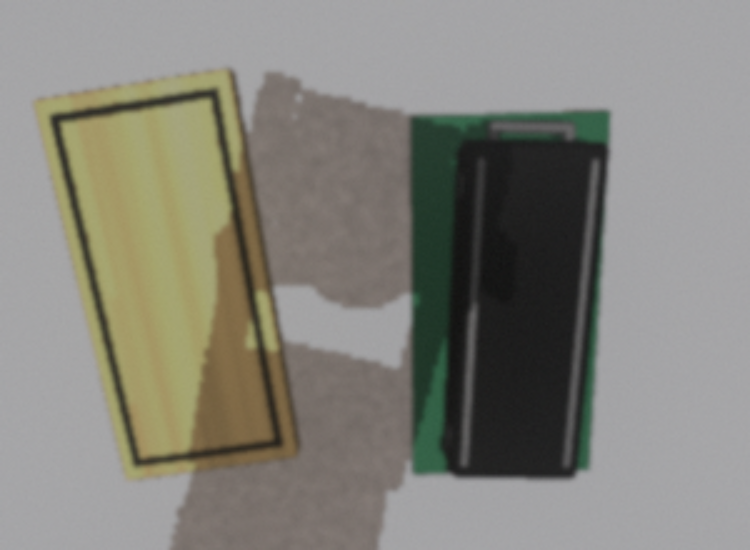

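The crop shows the black case clear on the mat, with trim ends at about (481,160), (596,160), (463,465) and (568,465). The plank beside it is free. I'll project those ends at z=45 and average with the top-view estimates.

```bash
python3 - <<'E'
from rig import ctrl
from h import *
c=dict(np.load("w7.npz"))
p=rays(c,np.array([(481,160),(596,160),(463,465),(568,465)])/2.5+[180,20],45); d=p[:2].mean(0)-p[2:].mean(0)
print(p.mean(0),np.linalg.norm(d),np.arctan2(d[1],d[0]))
if np.linalg.norm(p.mean(0)-[498,-180.5])>9: raise SystemExit
x=(p.mean(0)[0]+495)/2
pick(ctrl,x,-180.3,3,-.022,4,80,150)
place(ctrl,506.5,-6.5,20,.147,4,150)
c=look(ctrl,480,-7,290,0,"w8"); print(ctrl.get_time())
E
```

```text
[ 496.59702944 -179.21118164] 147.17024472893732 -0.013472367809889316
pick hit False width 64.96796801886099 64.81928669811975 F [ 0.4 -0.4 -3.5] t 38.6833
place hit True z above nominal 0.52 t 42.5917
43.4167
```

View pics/w8.png

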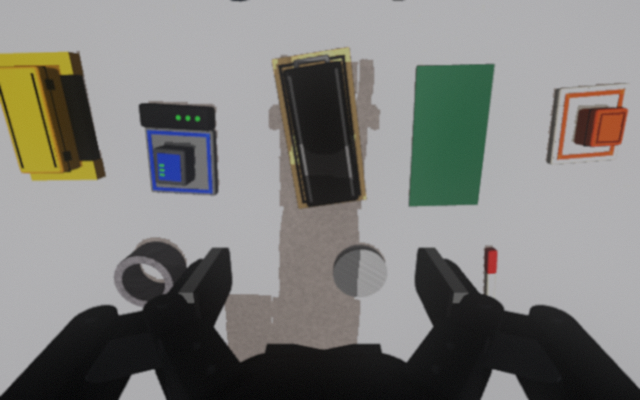

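All four pieces are placed. The black case is at about (321,128) on the plank (315,128). I'll zoom in and take a clear top view to check the centring.

```bash
python3 - <<'E'
from rig import ctrl
from h import *
c=dict(np.load("w8.npz"))
cv2.imwrite("pics/w8c.png",cv2.resize(c["frame"][35:225,260:380,::-1],None,fx=3,fy=3,interpolation=2))
m=mask(c,(12,40,40),(38,255,255),(262,35,380,222)); print("plank",rect(c,m,20))
ctrl.goto([300,-500,300],down(.27))
c=ctrl.capture("top"); np.savez("t9.npz",**c); cv2.imwrite("pics/t9.png",cv2.resize(c["frame"][130:300,130:500,::-1],None,fx=2.16,fy=2.16,interpolation=2))
E
```

```text
plank (array([508.84570312,  -3.5826683 ]), (196.98789978027344, 97.56588745117188), np.float64(0.14313731858265233))
```

View pics/w8c.png

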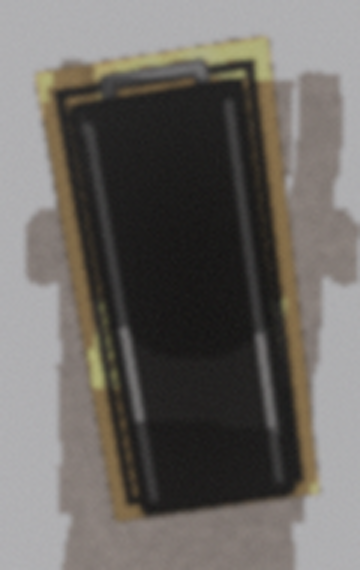

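View pics/t9.png

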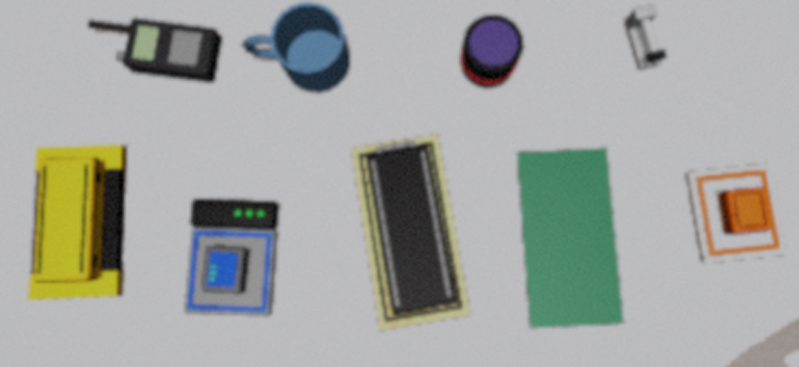

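Now I'll compute the offsets from both views: trim ends at z=62 on the plank, and the tops of the other pieces.

```bash
python3 - <<'E'
from h import *
c=dict(np.load("w8.npz"))
p=rays(c,np.array([(90,124),(229,98),(155,500),(280,486)])/3+[260,35],62); d=p[:2].mean(0)-p[2:].mean(0)
print("wrist black",p.mean(0),np.arctan2(d[1],d[0]),np.linalg.norm(d))
c=dict(np.load("t9.npz"))
p=rays(c,np.array([(373,158),(424,151),(396,308),(446,301)])/2.16+[130,130],62); d=p[:2].mean(0)-p[2:].mean(0)
print("top black",p.mean(0),np.arctan2(d[1],d[0]),np.linalg.norm(d))
q=lambda l,z:rays(c,np.array(l)/2.16+[130,130],z).mean(0)
print("card",q([(722,190),(765,190),(724,232),(770,231)],44),"pad 518.2,-358.4")
print("yellow",q([(38,157),(100,157),(31,280),(93,280)],52),"board 522.3 342.7")
v=mask(c,(100,130,60),(125,255,255),(222,242,248,266)); print("batt",rect(c,v,48),"charger 468.6 183.8")
m=mask(c,(18,40,120),(35,255,255),(285,185,355,290)); print("plank",rect(c,m,20))
m0=dict(np.load("top0.npz")); L=lambda c:np.mean(np.nonzero(mask(c,(115,60,30),(150,255,255),(335,130,380,175))),1); print("lens px",L(m0),L(c))
E
```

```text
wrist black [506.8764749   -5.67484475] 0.15188341864592791 149.25548764736905
top black [503.96279374  -7.07385721] 0.12803016356676747 152.20079056632295
card [ 515.63260225 -354.06355461] pad 518.2,-358.4
yellow [523.89556838 341.52664612] board 522.3 342.7
batt (array([468.57885742, 184.08476257]), (32.366859436035156, 28.174707412719727), np.float64(-0.025380457820673108)) charger 468.6 183.8
plank (array([506.30209351,  -5.6565361 ]), (193.81765747070312, 93.75564575195312), np.float64(0.1472838770446625))
lens px [149.45514223 358.05908096] [149.46956522 358.03043478]
```

All offsets are about 5 mm or less, the lens hasn't moved and the arm is clear. Handing in.

```bash
python3 -c "
from rig import ctrl
print(ctrl.get_time()); ctrl.close_job()"
```

```text
45.3667
the job is handed in; nothing more can be done
```

I moved all four pieces to their places in the required order and handed the job in at 45.4 s of the 128 s allowed. Each piece was lowered slowly until it touched, then released; no retries were needed. The hand-in gave no verdict.

| Piece | Place | Offset, last top view | Offset, wrist view |
|---|---|---|---|
| Battery brick | Charging plate | under 1 mm | under 1 mm |
| Card case | White foam pad | about 5 mm | about 2 mm (rough) |
| Yellow case | Shelf board | about 2 mm | about 3 mm |
| Black case | Plywood plank | about 3 mm | about 3 mm |

- **Squareness:** the measured angles of the battery and black case are within about 0.04 rad of their places, well inside the 0.2 rad limit. The card and yellow cases looked square in the pictures, but I measured no reliable angle for either.
- **Lens:** it did not move (under 0.1 pixel between the first and last top views).
- **Camera disagreement:** the top and wrist cameras differed by up to about 6–8 mm in absolute position, most at the shelf board and the stack. I aimed at the average, and each offset above is taken within one view (the top-view figures use place positions from both top pictures).
- **Weak checks:** the wrist figure for the card case is rough because its mask took in the side faces. Its top-view figure, and those for the yellow and black cases, come from corners I read off the pictures by eye.

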